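Stroke the profile gauge flat

ROBOT

A 7-joint arm with a two-finger parallel gripper is mounted at the origin on a cart in front of the work surface, level with it; the furniture and walls round the work are solid. World frame = base frame: x ahead of the robot, y to its left, z up, the work surface at z = 0. Lengths are in m, angles in degrees, forces in N, time in s.
With the tool pointing down it reaches from about 0.425 to 0.875 m from the base axis. Payload 4.7 kg.
Tool frame: the origin (TCP) lies between the finger pads; the fingertips stand 17 mm ahead of it and the grasp point (between the pads) lies 2 mm behind it; z points along the fingers, y is the line along which they close (so a half turn about z gives the same grasp; the last joint's range is limited). The gripper opens to 87 mm and grips with 3 to 60 N. Pads are 19 mm wide; open, the fingers measure 117 mm over their backs; the gripper's body (75 mm by 190 mm) begins 51 mm behind the grasp point.
Start: joints at [70.537, 18.392, -4.016, 83.108, 1.295, 78.541, -3.26], TCP at [0.225, -0.61, 0.24] pointing down, gripper open.
Joint ranges: [-163.93, 163.93], [-17.29, 119.83], [-79.2, 71.16], [3.27, 140.29], [-89.18, 269.18], [5.43, 117.66], [-154.24, 154.24]. Speed limits (degrees/s): [147.25, 147.25, 180, 180, 180, 180, 180].

INTERFACE

Orientations are given as [roll, pitch, yaw] about the fixed x, y, z axes, in that order (R = Rz(yaw) Ry(pitch) Rx(roll)).
In Python, from cell import env, cams gives the robot as it stands.
- The arm moves only by the shell command python3 -m pendant 'ROWS' [FORCE]. ROWS is JSON, a list of rows, each an object of numbers: "tx", "ty", "tz": the shift along the tool's x, y, z each as a share of 0.05 m, from -1 to 1; "spin": the turn about the tool's z as a share of 4 degrees, from -1 to 1; "claw": the closure, from 0 (fully open) to 1 (shut). A call has 1 to 10 rows; each row shifts and turns the commanded pose from where the row before left it, along the tool's axes as they then stand; what a row does not reach is not made up. A row lasts 1/8 s, in which the tool goes at most 62.5 mm and 10.7 degrees, less where a joint would pass 70% of its speed; a pose out of reach is approached as far as the arm can. A call with a number of a shift or a turn outside -1 to 1 is refused whole. A call with a gripper value outside its range is refused whole. The fingers move at their own pace and stop on an object; FORCE is the grip in N (left out, the last holds). Time passes only in rows, so rows that do not move let the fingers close. It gives the time, the measured TCP pose, the force, the opening and the grip force at its end, in the units of the state.
- env.get_obs(): the state, without advancing time (a new reading comes with each control period).
- cams.read_camera(name): name is "side" or "top" or "wrist"; returns the picture (480x640x3 uint8, red, green, blue); there is no depth.
- cams.camera_info(name): a dict with "fx", "fy", "cx", "cy" (pixels), "rvec" (rotation vector, rad) and "tvec" (3), from world to camera coordinates, as OpenCV has them. Camera axes: x right, y down, z forward; pixel columns grow to the right and rows downward; lengths in m; the calibration is good to about 2 mm. A picture is of the moment at which its call begins: read the wrist's pose just before it. camera_info takes no time and is no camera call; for the wrist camera it gives the pose at the moment of the call.
- env.sign_off(): hands the job in; it is judged then, once.
The state is a dict: "time_s": time; "qpos": joint angles; "joint_velocities": joint speeds; "effort": joint torques, N m; "tool_pos": TCP position; "tool_rot": TCP orientation; "force": force on the tool from outside, world axes, zero at the start; "wrist_torque": the same for the moment, N m; "grip_width": finger opening in m; "grasp_force": force on a finger pad.
Only numpy, scipy, OpenCV 4.12 (cv2) and the standard library are available. Lean on these libraries where they do the work, as an engineer would, in place of code of your own. Each camera call takes 0.05 s, during which the arm holds its last target. There are 200 camera calls.

TASK

Reset the profile gauge: with the gripper closed and pointing down, run the fingertips lightly along its row of raised yellow plungers, beginning at the red end and going to the black end, so that every plunger is pushed down flush with the top of the gauge. Do not press hard, pick nothing up and leave the other things on the bench where they are; finish with the hand clear.

Things in the scene. Friction and masses are not known exactly. Their poses are not given: they have to be found in the camera images.
- gauge: profile gauge: grey metal bar screwed to the bench by a base plate 62 x 204 mm; origin: centre of its underside, on the bench; its length and row of plungers run along y, z up. Red end block at +y, black at -y. Level top face of rails and end blocks 50 mm above the bench, 39 x 195 mm. In a 17 mm slot between the rails stand 8 yellow plungers in line, 20 mm apart, 16 mm wide across the gauge
- row_start (a point): centre of plunger 0 (next to the red end block) at the level of the gauge's top face, 50 mm above the bench. Plungers stick up 3 to 4 mm above that face at first; each has a narrow crest and shoulders sloping 25 degrees both ways along the row, so a fingertip moving along the row at top-face height wedges each down in turn; friction holds them (1.5 N moves one, it stays where left)
- row_end (a point): centre of plunger 7 (next to the black end block) at the level of the gauge's top face, 140 mm from row_start
- plunger0 (a joint): plunger 0 of the gauge, counted from the red end (centre 0 mm from row_start towards row_end): travel in m; 0 = crest 4 mm above the top face, 0.004 = crest flush with the top face, 0.0045 = bottom stop
- plunger1 (a joint): plunger 1 of the gauge, counted from the red end (centre 20 mm from row_start towards row_end): travel in m; 0 = crest 4 mm above the top face, 0.004 = crest flush with the top face, 0.0045 = bottom stop
- plunger2 (a joint): plunger 2 of the gauge, counted from the red end (centre 40 mm from row_start towards row_end): travel in m; 0 = crest 4 mm above the top face, 0.004 = crest flush with the top face, 0.0045 = bottom stop
- plunger3 (a joint): plunger 3 of the gauge, counted from the red end (centre 60 mm from row_start towards row_end): travel in m; 0 = crest 4 mm above the top face, 0.004 = crest flush with the top face, 0.0045 = bottom stop
- plunger4 (a joint): plunger 4 of the gauge, counted from the red end (centre 80 mm from row_start towards row_end): travel in m; 0 = crest 4 mm above the top face, 0.004 = crest flush with the top face, 0.0045 = bottom stop
- plunger5 (a joint): plunger 5 of the gauge, counted from the red end (centre 100 mm from row_start towards row_end): travel in m; 0 = crest 4 mm above the top face, 0.004 = crest flush with the top face, 0.0045 = bottom stop
- plunger6 (a joint): plunger 6 of the gauge, counted from the red end (centre 120 mm from row_start towards row_end): travel in m; 0 = crest 4 mm above the top face, 0.004 = crest flush with the top face, 0.0045 = bottom stop
- plunger7 (a joint): plunger 7 of the gauge, counted from the red end (centre 140 mm from row_start towards row_end): travel in m; 0 = crest 4 mm above the top face, 0.004 = crest flush with the top face, 0.0045 = bottom stop
- heel_black: loose black heel lift, flat D shape 55 x 58 x 8 mm, on the robot's side of the gauge; origin at the centre of its underside; to be left alone
- heel_tan: loose tan heel lift, flat D shape 55 x 58 x 8 mm, on the robot's side of the gauge; origin at the centre of its underside; to be left alone
- spool: loose spool of dark thread, standing, 38 mm across and 58 mm tall, behind the gauge; origin at the centre of its underside; to be left alone
- wax: loose dark brown lump of wax, 36 x 47 x 25 mm, behind the gauge; origin at the centre of its underside; to be left alone
- sander: loose cork-brown sanding block, 37 x 74 x 27 mm, to the right of the gauge; origin at the centre of its underside; to be left alone

How it is judged:
By the outcome, as a careful person would: the job done as asked, in the order asked, and still so for the second after the job is handed in, with the robot touching nothing.
It also fails if it takes over 35 s, if anything falls off the work surface, if the arm or the gripper's body presses on something with over 40 N, if the wrist force passes 120 N, or if a joint passes its speed limit or range.

## Working session

There is one attempt and no reset: what is moved stays moved. The work goes in short steps, Python scripts to look and compute and a shell command to move; the robot and the scene stay as the last step left them, time stands still between calls to the robot, and variables do not carry over. Pictures are saved under pics/ and viewed, at most 10 in all, crops included, and the job is handed in when it is done.

```bash
mkdir -p pics
python3 - <<'E'
from cell import env,cams
import cv2
o=env.get_obs()
print({k:o[k] for k in('time_s','tool_pos','tool_rot','force','grip_width')})
for n in('top','side'):
    cv2.imwrite(f'pics/{n}0.png',cams.read_camera(n)[:,:,::-1]); print(n,cams.camera_info(n))
E
```

```text
{'time_s': 0.0, 'tool_pos': array([ 0.22498302, -0.60926497,  0.23844925]), 'tool_rot': array([-1.79890290e+02,  5.61466204e-03,  2.02727331e+01]), 'force': array([0.38890897, 1.1942429 , 0.37676161]), 'grip_width': 0.08701719119285128}
top {'fx': 573.9044003967675, 'fy': 573.9044003967675, 'cx': 321.99496713498354, 'cy': 229.22585232667643, 'rvec': array([ 2.1189339 , -2.138739  ,  0.19561054]), 'tvec': array([0.11024364, 0.52893545, 0.84800679])}
side {'fx': 543.9997928888855, 'fy': 543.9997928888855, 'cx': 312.3676011424182, 'cy': 247.94795765702784, 'rvec': array([ 0.21822026, -2.5379563 ,  1.68334105]), 'tvec': array([0.51953976, 0.06938648, 0.89549931])}
```

View pics/top0.png

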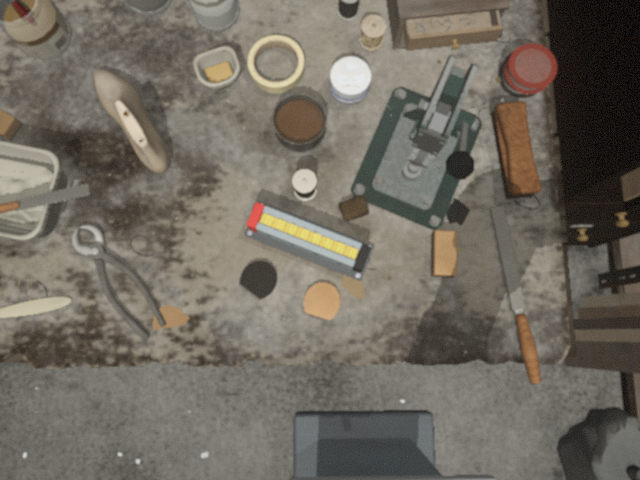

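View pics/side0.png

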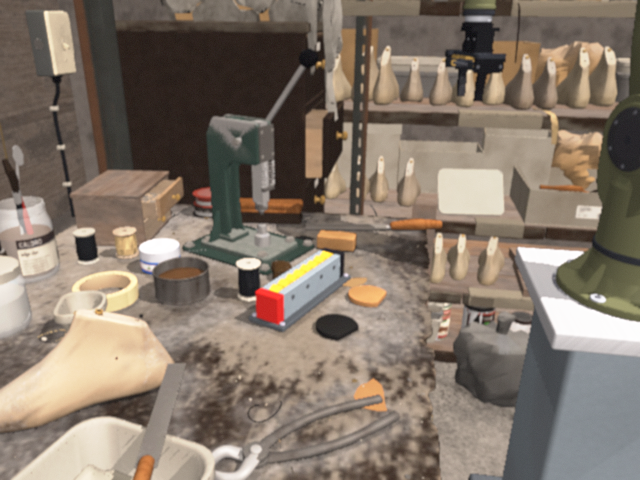

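Top view: the gauge's red end is at about (256,217), the black end at (362,258) and the yellow row lies between. The spool (305,183) and wax (353,207) are behind it and the drill press is at the upper right. In the side view the red block is at (270,303) and the row recedes to (335,258).

```bash
cat > h.py <<'E'
import numpy as np, cv2
def cast(ci,uv,z):
    K=np.array([[ci['fx'],0,ci['cx']],[0,ci['fy'],ci['cy']],[0,0,1]]);R=cv2.Rodrigues(np.array(ci['rvec']))[0]
    C=-R.T@np.array(ci['tvec']); d=R.T@np.linalg.inv(K)@np.array([*uv,1.])
    return C+d*(z-C[2])/d[2]
def biggest(m):
    n,l,s,c=cv2.connectedComponentsWithStats(m.astype(np.uint8)); i=1+np.argmax(s[1:,4]); return l==i
def masks(im):
    h=cv2.cvtColor(im,cv2.COLOR_RGB2HSV).astype(int);H,S,V=h[...,0],h[...,1],h[...,2]
    return (H>22)&(H<35)&(S>150)&(V>120),((H<6)|(H>174))&(S>190)&(V>150)
E
python3 - <<'E'
from h import *
from cell import cams,env
for n in('top','side'):
    im=cv2.imread(f'pics/{n}0.png')[:,:,::-1].copy(); ci=cams.camera_info(n)
    y,r=masks(im)
    y=cv2.morphologyEx(y.astype(np.uint8),cv2.MORPH_CLOSE,np.ones((5,5)));y=biggest(y); r=biggest(r)
    for nm,m in(('yel',y),('red',r)):
        v,u=np.nonzero(m); P=np.array([cast(ci,(a,b),.052)[:2] for a,b in zip(u,v)])
        c=P.mean(0); w,V=np.linalg.eigh(np.cov((P-c).T)); d=V[:,1]; d=d*np.sign(-d[1]); t=(P-c)@d;s=(P-c)@V[:,0]
        mid=c+d*(t.max()+t.min())/2
        print(n,nm,len(u),'px',u.mean(),v.mean(),'c',c.round(4),'mid',mid.round(4),'dir',np.degrees(np.arctan2(d[1],d[0])).round(2),'len',np.ptp(t).round(4),'wid',np.ptp(s).round(4))
ci=cams.camera_info('top')
for nm,uv,z in(('spooltop',(305,176),.058),('wax',(353,207),.025),('black',(362,258),.05),('press handle',(460,165),.2)): print(nm,cast(ci,uv,z).round(3))
print(cams.camera_info('wrist'))
E
```

```text
Traceback (most recent call last):
  File "h.py", line 7, in biggest
    n,l,s,c=cv2.connectedComponentsWithStats(m.astype(np.uint8)); i=1+np.argmax(s[1:,4]); return l==i
                                                                      ~~~~~~~~~^^^^^^^^^
ValueError: attempt to get argmax of an empty sequence
```

```bash
sed -i 's/(S>150)&(V>120)/(S>110)\&(V>130)/; s/(S>190)&(V>150)/(S>170)\&(V>150)/' h.py
cat > m.py <<'E'
from h import *
from cell import cams,env
for n in('top','side'):
    im=cv2.imread(f'pics/{n}0.png')[:,:,::-1].copy(); ci=cams.camera_info(n)
    hsv=cv2.cvtColor(im,cv2.COLOR_RGB2HSV)
    if n=='top': print(hsv[217,256],hsv[238,305],hsv[228,280])
    y,r=masks(im)
    y=cv2.morphologyEx(y.astype(np.uint8),cv2.MORPH_CLOSE,np.ones((5,5)))
    for nm,m in(('yel',y),('red',r)):
        if not m.any(): print(n,nm,'none'); continue
        m=biggest(m)
        v,u=np.nonzero(m); P=np.array([cast(ci,(a,b),.052)[:2] for a,b in zip(u,v)])
        c=P.mean(0); w,V=np.linalg.eigh(np.cov((P-c).T)); d=V[:,1]; d=d*np.sign(-d[1]); t=(P-c)@d;s=(P-c)@V[:,0]
        mid=c+d*(t.max()+t.min())/2
        print(n,nm,len(u),'px',u.mean(),v.mean(),'c',c.round(4),'mid',mid.round(4),'dir',np.degrees(np.arctan2(d[1],d[0])).round(2),'len',np.ptp(t).round(4),'wid',np.ptp(s).round(4))
ci=cams.camera_info('top')
for nm,uv,z in(('spooltop',(305,176),.058),('wax',(353,207),.025),('black',(362,258),.05),('press handle',(460,165),.2)): print(nm,cast(ci,uv,z).round(3))
E
python3 m.py
```

```text
[  1 157 226] [ 26 125 227] [ 26 123 230]
top yel 968 px 309.1487603305785 235.9349173553719 c [0.5188 0.1255] mid [0.519  0.1259] dir -112.11 len 0.1604 wid 0.0151
top red 1 px 253.0 228.0 c [0.532  0.2124] mid [nan nan] dir nan len nan wid nan
side yel 495 px 300.14141414141415 271.54949494949494 c [0.5228 0.1319] mid [0.5209 0.1272] dir -111.72 len 0.1624 wid 0.0209
side red 773 px 269.0659767141009 305.6934023285899 c [0.5449 0.246 ] mid [0.546  0.2432] dir -68.93 len 0.1017 wid 0.0401
spooltop [0.613 0.131 0.058]
wax [0.57  0.055 0.025]
black [0.484 0.044 0.05 ]
press handle [ 0.587 -0.077  0.2  ]m.py:13: RuntimeWarning: Degrees of freedom <= 0 for slice
  c=P.mean(0); w,V=np.linalg.eigh(np.cov((P-c).T)); d=V[:,1]; d=d*np.sign(-d[1]); t=(P-c)@d;s=(P-c)@V[:,0]
  c *= np.true_divide(1, fact)
  c *= np.true_divide(1, fact)
```

```bash
python3 - <<'E'
from h import *
from cell import cams,env
def P(n):
    c=cams.camera_info(n);K=np.array([[c['fx'],0,c['cx']],[0,c['fy'],c['cy']],[0,0,1.]]);return K@np.c_[cv2.Rodrigues(np.array(c['rvec']))[0],c['tvec']]
A,B=P('top'),P('side')
def tri(a,b): X=cv2.triangulatePoints(A,B,np.array(a,float),np.array(b,float)).ravel();return (X[:3]/X[3]).round(3)
print('knob',tri((460,165),(308,58)),'head',tri((455,62),(215,122)),'spool',tri((305,176),(248,263)))
p=B@[*env.get_obs()['tool_pos'],1];print('tcp in side',p[:2]/p[2])
E
python3 -m pendant '[{"tx":0.57,"ty":-0.68,"tz":-0.24,"claw":1},{"tx":0.57,"ty":-0.68,"tz":-0.24,"claw":1},{"tx":0.57,"ty":-0.68,"tz":-0.24,"claw":1},{"tx":0.57,"ty":-0.68,"tz":-0.24,"claw":1},{"tx":0.57,"ty":-0.68,"tz":-0.24,"claw":1}]' 30
```

```text
knob [ 0.542 -0.038  0.35 ] head [ 0.715 -0.068  0.237] spool [0.61  0.131 0.059]
tcp in side [469.22450922  91.6263895 ]invalid input at $[0]: expected keys tx, ty, tz, spin, claw
```

```bash
python3 -m pendant '[{"tx":0.57,"ty":-0.68,"tz":0,"spin":0,"claw":1},{"tx":0.57,"ty":-0.68,"tz":0,"spin":0,"claw":1},{"tx":0.57,"ty":-0.68,"tz":0,"spin":0,"claw":1},{"tx":0.57,"ty":-0.68,"tz":0,"spin":0,"claw":1},{"tx":0.57,"ty":-0.68,"tz":0,"spin":0,"claw":1},{"tx":0,"ty":0,"tz":0,"spin":1,"claw":1},{"tx":0,"ty":0,"tz":0,"spin":1,"claw":1},{"tx":0,"ty":0,"tz":0,"spin":1,"claw":1},{"tx":0,"ty":0,"tz":0,"spin":1,"claw":1},{"tx":0,"ty":0,"tz":0,"spin":1,"claw":1}]' 30
```

```text
time_s: 1.35
tool_pos: [0.2998, -0.4006, 0.2391]
tool_rot: [-180.0, 0.0, 0.1]
force: [0.5, 0.3, -1.1]
grip_width: 0.002
grasp_force: 0.0
```

```bash
python3 -m pendant '[{"tx":0.45,"ty":-0.83,"tz":0,"spin":0,"claw":1},{"tx":0.45,"ty":-0.83,"tz":0,"spin":0,"claw":1},{"tx":0.45,"ty":-0.83,"tz":0,"spin":0,"claw":1},{"tx":0.45,"ty":-0.83,"tz":0,"spin":0,"claw":1},{"tx":0.45,"ty":-0.83,"tz":0,"spin":0,"claw":1},{"tx":0.45,"ty":-0.83,"tz":0,"spin":0,"claw":1},{"tx":0,"ty":-1,"tz":0,"spin":0,"claw":1},{"tx":0,"ty":-1,"tz":0,"spin":0,"claw":1},{"tx":0,"ty":-1,"tz":0,"spin":0,"claw":1},{"tx":0,"ty":-1,"tz":0,"spin":0,"claw":1}]'
```

```text
time_s: 2.6
tool_pos: [0.4324, 0.0502, 0.2393]
tool_rot: [180.0, 0.0, 0.3]
force: [0.5, 0.1, 1.4]
grip_width: 0.0005
grasp_force: 0.0
```

```bash
python3 -m pendant '[{"tx":0.2,"ty":-0.8,"tz":0,"spin":0,"claw":1},{"tx":0.7,"ty":-0.8,"tz":0,"spin":0,"claw":1},{"tx":0.7,"ty":-0.8,"tz":0,"spin":0,"claw":1},{"tx":0.7,"ty":-0.7,"tz":0,"spin":0,"claw":1},{"tx":0,"ty":0,"tz":0,"spin":1,"claw":1},{"tx":0,"ty":0,"tz":0,"spin":1,"claw":1},{"tx":0,"ty":0,"tz":0,"spin":1,"claw":1},{"tx":0,"ty":0,"tz":0,"spin":1,"claw":1},{"tx":0,"ty":0,"tz":0,"spin":1,"claw":1},{"tx":0,"ty":0,"tz":0,"spin":0.6,"claw":1}]'
python3 - <<'E'
from h import *
from cell import cams,env
o=env.get_obs();print(o['tool_pos'],o['tool_rot'],o['force'])
ci=cams.camera_info('wrist');im=cams.read_camera('wrist');np.save('w.npy',im);print(ci)
cv2.imwrite('pics/w1.png',im[:,:,::-1])
E
```

```text
time_s: 3.85
tool_pos: [0.5468, 0.204, 0.239]
tool_rot: [180.0, 0.0, -22.2]
force: [0.1, -0.5, 0.2]
grip_width: 0.0008
grasp_force: 0.0
[0.54682641 0.2040485  0.23901803] [ 1.79958902e+02  3.89219515e-02 -2.22250822e+01] [ 0.07334934 -0.53165863  0.18187163]
{'fx': 330.6615002405764, 'fy': 330.6615002405764, 'cx': 314.9311096264907, 'cy': 239.01519135956758, 'rvec': array([-1.6431619 ,  2.44737728,  0.37553081]), 'tvec': array([0.39653786, 0.3735108 , 0.52036701])}
```

View pics/w1.png

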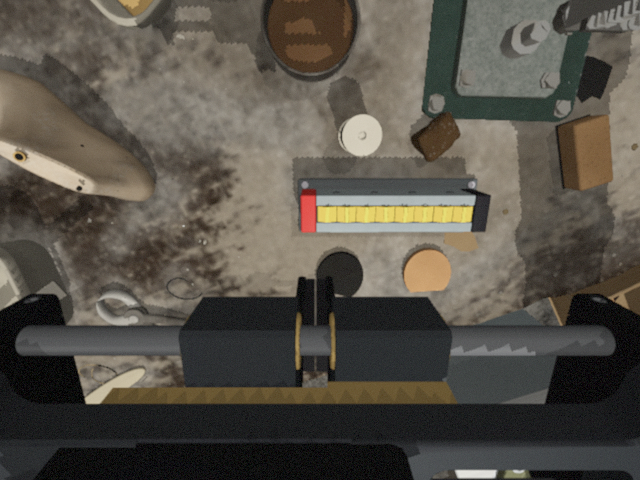

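Wrist view: the gauge lies level along the image, with the red block at (309,210), the yellow row from (317,214) to (475,214) and the black block at (481,212).

Run:
```python
from h import *
from cell import cams,env
im=np.load('w.npy');ci=cams.camera_info('wrist')
y,_=masks(im);y=biggest(cv2.morphologyEx(y.astype(np.uint8),cv2.MORPH_CLOSE,np.ones((5,5))))
v,u=np.nonzero(y);print(u.min(),u.max(),v.min(),v.max())
P=np.array([cast(ci,(a,b),.052)[:2] for a,b in zip(u,v)]);c=P.mean(0);w,V=np.linalg.eigh(np.cov((P-c).T));d=V[:,1]*-np.sign(V[1,1])
t=(P-c)@d;s=(P-c)@V[:,0];c=c+d*(t.max()+t.min())/2
print(c,np.degrees(np.arctan2(*d[::-1])),np.ptp(t),np.ptp(s))
# grey rails + yellow together: outer edges at u~400
print(im[175:240:2,400].tolist())
tp=env.get_obs()['tool_pos'];ps=np.radians(env.get_obs()['tool_rot'][2])
for cc in(c,np.array([.519,.126])):
    r=cc-.07*d-tp[:2]; print('start',cc-.07*d,'tx',r@[np.cos(ps),np.sin(ps)],'ty',r@[np.sin(ps),-np.cos(ps)])
```

```text
317 472 206 221
[0.52215561 0.12655989] -112.31737971975075 0.1593204973636742 0.015809459932288248
[[109, 104, 94], [104, 98, 90], [68, 69, 69], [79, 81, 79], [72, 73, 74], [74, 77, 77], [76, 75, 78], [77, 81, 80], [80, 86, 82], [79, 84, 83], [121, 128, 127], [174, 183, 182], [174, 182, 182], [177, 185, 183], [174, 183, 182], [133, 133, 126], [216, 191, 94], [230, 207, 108], [229, 206, 107], [229, 207, 108], [229, 207, 108], [228, 205, 106], [229, 206, 107], [218, 196, 103], [159, 167, 166], [174, 183, 182], [175, 183, 182], [178, 185, 184], [169, 175, 171], [147, 139, 121], [152, 144, 127], [167, 161, 146], [173, 165, 152]]
start [0.54873719 0.19131651] tx 0.006616255654208645 ty 0.011057131981494087
start [0.54558158 0.19075662] tx 0.003908586255676388 ty 0.012771740134077206
```

```bash
python3 -m pendant '[{"tx":0.11,"ty":-0.26,"tz":0.6,"spin":0,"claw":1},{"tx":0,"ty":0,"tz":0.8,"spin":0,"claw":1},{"tx":0,"ty":0,"tz":0.8,"spin":0,"claw":1},{"tx":0,"ty":0,"tz":0.7,"spin":0,"claw":1},{"tx":0,"ty":0,"tz":0.3,"spin":0,"claw":1},{"tx":0,"ty":0,"tz":0,"spin":0,"claw":1},{"tx":0,"ty":0,"tz":0,"spin":0,"claw":1}]'
python3 - <<'E'
from h import *
from cell import cams,env
for n in('wrist','side'):
    ci=cams.camera_info(n);im=cams.read_camera(n);np.save(n+'2.npy',im)
    if n=='side': im=cv2.resize(im[200:340,200:390],None,fx=4,fy=4)
    cv2.imwrite(f'pics/{n}2.png',im[:,:,::-1])
o=env.get_obs();print(o['tool_pos'],o['tool_rot'],o['force'])
E
```

```text
time_s: 4.78
tool_pos: [0.5581, 0.2148, 0.0811]
tool_rot: [-179.9, -0.1, -22.1]
force: [0.3, 0.8, 0.5]
grip_width: 0.0008
grasp_force: 0.0
[0.55812499 0.21467866 0.08113949] [-1.79911573e+02 -1.28005889e-01 -2.21306854e+01] [ 0.00886658  0.14571793 -0.65846019]
```

View pics/wrist2.png

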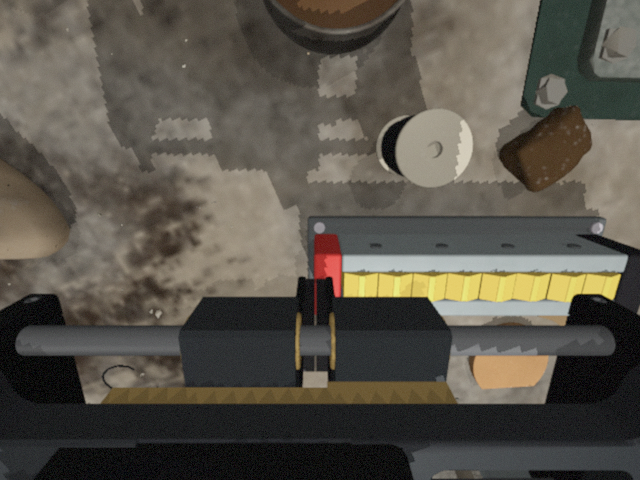

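View pics/side2.png

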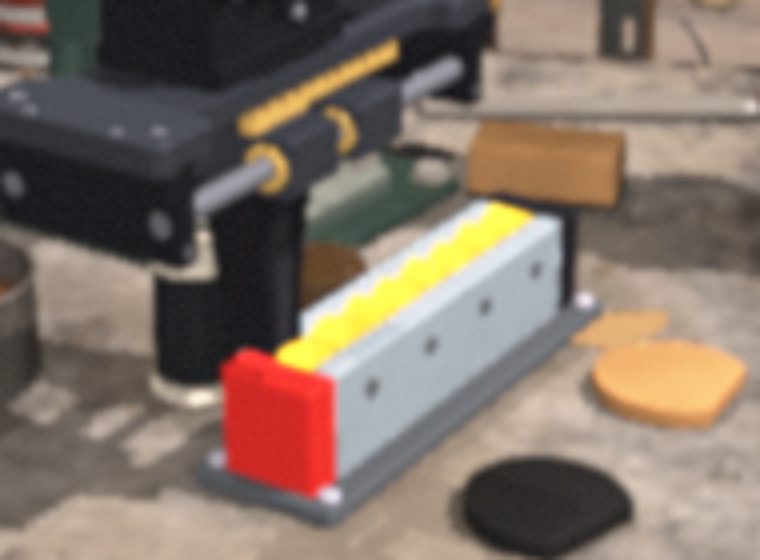

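Run:
```python
from h import *
from cell import cams,env
o=env.get_obs();tp=o['tool_pos'];ps=np.radians(o['tool_rot'][2])
X=np.array([np.cos(ps),np.sin(ps)]);Y=np.array([np.sin(ps),-np.cos(ps)])
def pr(n,p):
    c=cams.camera_info(n);K=np.array([[c['fx'],0,c['cx']],[0,c['fy'],c['cy']],[0,0,1.]]);return cv2.projectPoints(np.array([p]),np.array(c['rvec']),np.array(c['tvec']),K,None)[0].ravel()
q=tp-[0,0,.017];s=pr('side',q);print('tip side crop',(s-[200,200])*4,'wrist',pr('wrist',q))
ci=cams.camera_info('wrist');im=np.load('wrist2.npy');y,_=masks(im);y=biggest(cv2.morphologyEx(y.astype(np.uint8),cv2.MORPH_CLOSE,np.ones((7,7))))
for a in(360,390,450,500,550,600):
    v=np.nonzero(y[:,a])[0]
    f=[cast(ci,(a,b),.0505)[:2]-tp[:2] for b in(v.min()-.5,v.max()+.5)]
    print(a,v.min(),v.max(),[(round(g@X*1e3,1),round(g@Y*1e3,1)) for g in f])
v,u=np.nonzero(y[:300]);a,b=u.min(),u.max();print('ends',a,b,[((cast(ci,(k,285),.05)[:2]-tp[:2])@Y).round(4) for k in(a,b)])
# top-camera silhouette of yellow edges vs centre from side camera
```

```text
tip side crop [259.79632595 344.91611626] wrist [316.54082815 296.28857301]
360 274 296 [(np.float64(7.6), np.float64(25.0)), (np.float64(-7.1), np.float64(25.6))]
390 273 296 [(np.float64(8.2), np.float64(42.3)), (np.float64(-7.1), np.float64(43.3))]
450 273 298 [(np.float64(8.2), np.float64(76.7)), (np.float64(-8.4), np.float64(78.8))]
500 275 300 [(np.float64(7.0), np.float64(105.7)), (np.float64(-9.7), np.float64(108.4))]
550 273 299 [(np.float64(8.2), np.float64(134.2)), (np.float64(-9.0), np.float64(137.8))]
600 275 294 [(np.float64(7.0), np.float64(163.2)), (np.float64(-5.7), np.float64(166.4))]
ends 343 620 [np.float64(0.0155), np.float64(0.177)]
```

```bash
python3 -m pendant '[{"tx":0,"ty":-0.04,"tz":0.22,"spin":0,"claw":1},{"tx":0,"ty":0,"tz":0,"spin":0,"claw":1},{"tx":0,"ty":0,"tz":0,"spin":0,"claw":1}]'
python3 -m pendant '[{"tx":0,"ty":0,"tz":0.02,"spin":0,"claw":1},{"tx":0,"ty":0,"tz":0,"spin":0,"claw":1}]'
python3 -m pendant '[{"tx":0,"ty":0,"tz":0.02,"spin":0,"claw":1},{"tx":0,"ty":0,"tz":0,"spin":0,"claw":1}]'
```

```text
time_s: 5.25
tool_pos: [0.5577, 0.2161, 0.0684]
tool_rot: [180.0, 0.0, -22.1]
force: [-1.1, -0.6, -0.3]
grip_width: 0.0008
grasp_force: 0.0
time_s: 5.5
tool_pos: [0.5579, 0.2161, 0.0676]
tool_rot: [180.0, -0.0, -22.1]
force: [-0.2, -0.2, -0.2]
grip_width: 0.0003
grasp_force: 0.0
time_s: 5.75
tool_pos: [0.5579, 0.2161, 0.0675]
tool_rot: [180.0, -0.0, -22.1]
force: [-1.8, -1.1, 7.3]
grip_width: 0.0003
grasp_force: 3.0
```

```bash
python3 -m pendant '[{"tx":0,"ty":0,"tz":-0.006,"spin":0,"claw":1},{"tx":0,"ty":0,"tz":0,"spin":0,"claw":1}]'
python3 - <<'E'
from cell import env
print(env.get_obs()['force'])
E
python3 -m pendant '[{"tx":0,"ty":0.1,"tz":0,"spin":0,"claw":1},{"tx":0,"ty":0.1,"tz":0,"spin":0,"claw":1}]'
```

```text
time_s: 6.0
tool_pos: [0.5579, 0.216, 0.0674]
tool_rot: [180.0, -0.0, -22.1]
force: [-2.1, -1.3, 5.9]
grip_width: 0.0003
grasp_force: 3.1
[-2.14174814 -1.29827949  5.93686916]
time_s: 6.25
tool_pos: [0.5548, 0.2078, 0.0675]
tool_rot: [-179.8, -0.1, -22.1]
force: [0.8, 2.7, 4.0]
grip_width: 0.0007
grasp_force: 2.1
```

```bash
python3 -m pendant '[{"tx":0,"ty":0.1,"tz":0,"spin":0,"claw":1},{"tx":0,"ty":0.1,"tz":0,"spin":0,"claw":1},{"tx":0,"ty":0.1,"tz":0,"spin":0,"claw":1},{"tx":0,"ty":0.1,"tz":0,"spin":0,"claw":1},{"tx":0,"ty":0.1,"tz":0,"spin":0,"claw":1}]'
python3 -m pendant '[{"tx":0,"ty":0.1,"tz":0,"spin":0,"claw":1},{"tx":0,"ty":0.1,"tz":0,"spin":0,"claw":1},{"tx":0,"ty":0.1,"tz":0,"spin":0,"claw":1},{"tx":0,"ty":0.1,"tz":0,"spin":0,"claw":1},{"tx":0,"ty":0.1,"tz":0,"spin":0,"claw":1}]'
```

```text
time_s: 6.88
tool_pos: [0.5451, 0.1841, 0.0674]
tool_rot: [-179.9, -0.1, -22.1]
force: [2.0, 5.2, 5.4]
grip_width: 0.0005
grasp_force: 2.8
time_s: 7.5
tool_pos: [0.5361, 0.1622, 0.0675]
tool_rot: [-179.8, -0.1, -22.1]
force: [1.4, 3.0, 3.1]
grip_width: 0.0003
grasp_force: 0.8
```

```bash
python3 -m pendant '[{"tx":0,"ty":0.1,"tz":0.004,"spin":0,"claw":1},{"tx":0,"ty":0.1,"tz":0,"spin":0,"claw":1},{"tx":0,"ty":0.1,"tz":0,"spin":0,"claw":1},{"tx":0,"ty":0.1,"tz":0,"spin":0,"claw":1},{"tx":0,"ty":0.1,"tz":0,"spin":0,"claw":1}]'
python3 -m pendant '[{"tx":0,"ty":0.1,"tz":0,"spin":0,"claw":1},{"tx":0,"ty":0.1,"tz":0,"spin":0,"claw":1},{"tx":0,"ty":0.1,"tz":0,"spin":0,"claw":1},{"tx":0,"ty":0.1,"tz":0,"spin":0,"claw":1},{"tx":0,"ty":0.1,"tz":0,"spin":0,"claw":1}]'
python3 - <<'E'
from h import *
from cell import cams
im=cams.read_camera('side');im=cv2.resize(im[230:330,240:360],None,fx=6,fy=6,interpolation=cv2.INTER_CUBIC);cv2.imwrite('pics/s3.png',im[:,:,::-1])
E
```

```text
time_s: 8.12
tool_pos: [0.5264, 0.1381, 0.0673]
tool_rot: [-179.9, -0.1, -22.1]
force: [1.6, 4.3, 6.1]
grip_width: 0.0005
grasp_force: 3.3
time_s: 8.75
tool_pos: [0.5169, 0.1147, 0.0672]
tool_rot: [-179.9, -0.1, -22.1]
force: [1.7, 4.6, 6.0]
grip_width: 0.0003
grasp_force: 3.3
```

View pics/s3.png

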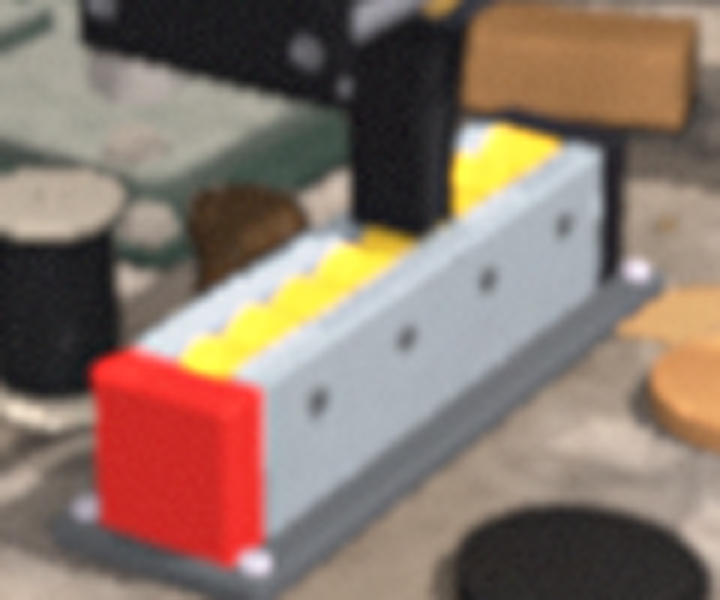

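The fingertips are on the row at crop (400,230). Behind them the plungers sit low in the slot with the far rail visible; those ahead still stand proud.

```bash
python3 -m pendant '[{"tx":0,"ty":0.1,"tz":0,"spin":0,"claw":1},{"tx":0,"ty":0.1,"tz":0,"spin":0,"claw":1},{"tx":0,"ty":0.1,"tz":0,"spin":0,"claw":1},{"tx":0,"ty":0.1,"tz":0,"spin":0,"claw":1},{"tx":0,"ty":0.1,"tz":0,"spin":0,"claw":1},{"tx":0,"ty":0.1,"tz":0,"spin":0,"claw":1}]'
python3 -m pendant '[{"tx":0,"ty":0.1,"tz":0,"spin":0,"claw":1},{"tx":0,"ty":0.1,"tz":0,"spin":0,"claw":1},{"tx":0,"ty":0.1,"tz":0,"spin":0,"claw":1},{"tx":0,"ty":0.1,"tz":0,"spin":0,"claw":1},{"tx":0,"ty":0.1,"tz":0,"spin":0,"claw":1},{"tx":0,"ty":0.1,"tz":0,"spin":0,"claw":1},{"tx":0,"ty":0.08,"tz":0,"spin":0,"claw":1},{"tx":0,"ty":0,"tz":0,"spin":0,"claw":1}]'
```

```text
time_s: 9.55
tool_pos: [0.5062, 0.0883, 0.0674]
tool_rot: [-179.7, -0.1, -22.1]
force: [5.0, 11.8, 1.9]
grip_width: 0.0002
grasp_force: 5.8
time_s: 10.55
tool_pos: [0.4927, 0.055, 0.0673]
tool_rot: [-179.9, -0.0, -22.2]
force: [2.8, 4.6, 8.1]
grip_width: 0.0004
grasp_force: 3.8
```

```bash
python3 -m pendant '[{"tx":0,"ty":0,"tz":-0.4,"spin":0,"claw":1},{"tx":0,"ty":0,"tz":-0.8,"spin":0,"claw":1},{"tx":0,"ty":-0.5,"tz":-0.8,"spin":0,"claw":1},{"tx":0,"ty":-0.9,"tz":-0.4,"spin":0,"claw":1},{"tx":0,"ty":-0.9,"tz":0,"spin":0,"claw":1},{"tx":0,"ty":0,"tz":0,"spin":0,"claw":1}]'
python3 - <<'E'
from h import *
from cell import cams,env
im=cams.read_camera('side');a=cv2.resize(im[230:330,240:360],None,fx=6,fy=6,interpolation=cv2.INTER_CUBIC)[:560];cv2.imwrite('pics/s4.png',a[:,:,::-1])
im=cams.read_camera('wrist');cv2.imwrite('pics/w4.png',im[:,:,::-1]);print(env.get_obs()['time_s'],env.get_obs()['force'])
E
```

```text
time_s: 11.3
tool_pos: [0.5341, 0.1634, 0.1853]
tool_rot: [179.9, 0.2, -21.9]
force: [-1.3, 0.3, -0.3]
grip_width: 0.0003
grasp_force: 0.0
11.4 [ 0.39868473 -0.03902019 -0.23522389]
```

View pics/s4.png

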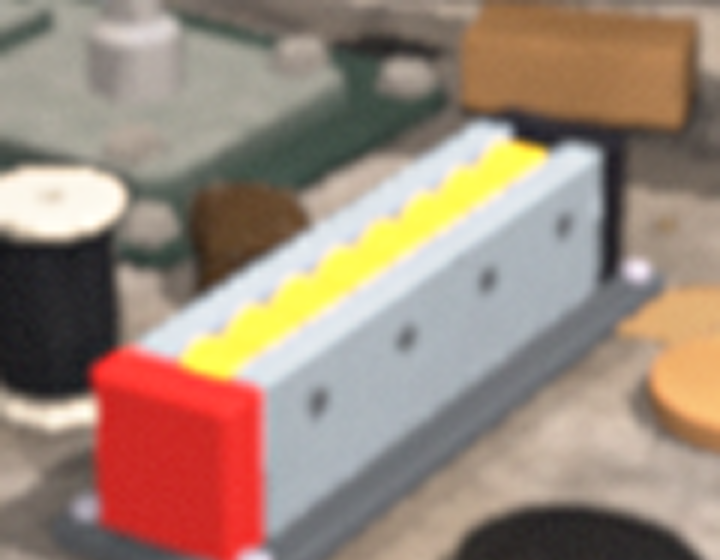

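View pics/w4.png

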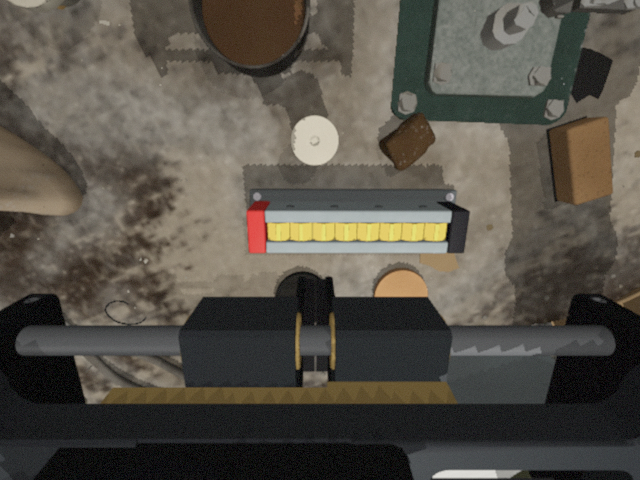

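Side view: all eight plungers form an even row, level with the rails from (190,355) to (540,150). Wrist view: they are evenly down in the slot, and the spool, wax, heels and sander look undisturbed. The fingertips stayed at the top-face contact height all along the row, so I'll hand in.

```bash
python3 -c "
from cell import env
print(env.sign_off())"
```

```text
the job is handed in; nothing more can be done
None
```

I ran the closed fingertips lightly along the gauge from the red end to the black end; all eight plungers look flush in the pictures, nothing else appears to have moved, and I handed the job in with the hand clear at about 11.4 s.

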